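# Skewer the clean filter rings and hang them to dry

### The arm

A 6-joint arm with a two-finger parallel gripper is mounted at the origin on the work surface. World frame = base frame: x ahead of the robot, y to its left, z up, the work surface at z = 0. Lengths are in mm, angles in rad, forces in N, time in s.
With the tool pointing down it reaches from about 275 to 750 mm from the base axis. Payload 10.2 kg.
Tool frame: the origin (TCP) lies at the very end of the fingers, on their centre line; the grasp point (between the pads) lies 19 mm behind it (grip_point_offset is the distance from the TCP to the grasp point, in mm); z points along the fingers, y is the line along which they close (so a half turn about z gives the same grasp; the last joint's range is limited). The gripper opens to 85 mm and grips with 20 to 120 N. Pads are 22 mm wide; open, the fingers measure 114 mm over their backs; the gripper's body (76 mm by 85 mm) begins 54 mm behind the grasp point. The pads swing forward as they close: fully open they stand 13 mm farther back than shut.
Start: joints at [-1.517, 0.313, 1.498, -0, 1.331, -0.223], TCP at [143.458, -505.026, 231.294] pointing down, gripper open.
Joint ranges: [-2.94, 2.94], [-0.97, 2.17], [0.19, 2.56], [-1.23, 4.37], [0.02, 3.11], [-2.88, 2.88]. Speed limits (rad/s): [2.39, 2.39, 3.01, 3.14, 3.14, 3.14].

### API

Orientations are given as a unit quaternion [w, x, y, z].
In Python, from workcell import * gives the robot as it stands. The module is installed in compiled form; this text tells all that it offers.
- The arm moves only by the tool play_rows, never from a script. Its argument "increments" is a list of rows, each a list of 7 numbers: the shift along the tool's x, y, z in m, then the turn, a rotation vector about the tool's x, y, z in degrees, then the finger opening in m, from 0 to 0.0854. A call has 1 to 8 rows; each row shifts and turns the commanded pose from where the row before left it, along the tool's axes as they then stand; what a row does not reach is not made up. A row lasts 1/8 s, in which the tool goes at most 62.5 mm and 10.7 degrees, less where a joint would pass 70% of its speed; a pose out of reach is approached as far as the arm can. A call is refused whole if a number of a shift passes 0.0625 or a number of a turn 10.7, either way. A call with a gripper value outside its range is refused whole. The fingers move at their own pace and stop on an object; "squeeze" is the grip in N (left out, the last holds). Time passes only in rows, so rows that do not move let the fingers close. It gives the time, the measured TCP pose, the force, the opening and the grip force at its end, in the units of the state.
- read_state(): the state, without advancing time (a new reading comes with each control period).
- capture(name): name is "scene" or "top" or "wrist"; returns (picture, depth): 384x512x3 uint8, red, green, blue; 384x512 float32, mm along the optical axis (not along the pixel's ray), 0 where there is no reading.
- get_calibration(name): a dict with "fx", "fy", "cx", "cy" (pixels), "T" (4x4, takes a point from camera to world coordinates); the wrist camera has in their place "hand_eye" (4x4, takes a point from camera to tool coordinates, whose origin is the TCP and whose axes are the flange's). Camera axes: x right, y down, z forward; pixel columns grow to the right and rows downward; lengths in mm; the calibration is good to about 2 mm. A picture is of the moment at which its call begins: read the wrist's pose just before it. get_calibration takes no time and is no camera call.
- job_done(): hands the job in; it is judged then, once.
The state is a dict: "time_s": time; "joints": joint angles; "qvel": joint speeds; "tau": joint torques, N m; "position": TCP position; "orientation": TCP orientation; "ft_force": force on the tool from outside, world axes, zero at the start; "ft_torque": the same for the moment, N m; "width": finger opening in mm; "gripper_force": force on a finger pad.
Only numpy, scipy, OpenCV 4.12 (cv2) and the standard library are available. Lean on these libraries where they do the work, as an engineer would, in place of code of your own. Each camera call takes 0.05 s, during which the arm holds its last target. There are 200 camera calls.

### The job

Beside the microscopes, two open filter rings have been rinsed and stand on edge in a slotted black rack; the equal rack next to it holds solid discs with a ball-topped tab, which cannot be threaded. Take the wooden-handled skewer off its drying stand, push its rod level through both open rings and lift them off the rack together. Lay the skewer back across both forks of the stand, handle outside as before, so that both rings hang on the rod between the two forks, let no ring fall, and let go.

Things in the scene. Friction and masses are not known exactly. Their poses are not given: they have to be found in the camera images.
- skewer_grip (a point): Skewer, 50 g: wooden handle 70 mm long (x), 16 wide (y), 26 high (z), and a straight steel rod 8 mm thick pointing to +x. The point is the handle's centre, gripped from above across the 16 mm. The rod's axis is parallel to x, 5 mm above the point; it leaves the handle at x = 35 mm, tip at 165 mm. It starts level on the stand's forks, the handle overhanging freely.
- ring_a_mid (a point): Open aluminium ring, 54 mm outer diameter, 34 mm hole, 8 mm thick, 30 g, on edge in a fixed black slotted rack. The point is the hole's centre, x the hole's axis (level). Rack: centred between ring_a and ring_b, 72 mm long along x, 78 wide, 44 high; a lengthwise channel 33 mm wide, 20 mm above the table, lets a level rod through both holes.
- ring_b_mid (a point): Second open ring, like ring_a and on the same axis, in the next slot of that rack, 30 mm on from ring_a towards +x. This x axis points within 30 degrees of the way the skewer's rod points at the start.
- stand_mid (a point): Fixed drying stand: black base 112 x 70 x 10 mm, two steel U-shaped forks at x = -48 and +48 mm (each 8 mm thick in x), flat fork floors 75 mm above the table, 32 mm wide between prongs rising 25 mm more. The point is midway between the forks at floor height; z up, x the way the rod points. The skewer rests with its handle centre at x of about -97 mm, level with the point.
Not all that is in view belongs to the job. What is meant by the part that bears skewer_grip is not orange, and is the larger of those in its own colour.

How it is judged:
By the outcome, as a careful person would: the job done as asked, in the order asked, and still so for the second after the job is handed in, with the robot touching nothing.
It also fails if it takes over 51 s, if anything falls off the work surface, if the arm or the gripper's body presses on something with over 40 N, if the wrist force passes 120 N, or if a joint passes its speed limit or range.

## Working session

There is one attempt and no reset: what is moved stays moved. The work goes in short steps, Python scripts to look and compute and a tool call to move; the robot and the scene stay as the last step left them, time stands still between calls to the robot, and variables do not carry over. Pictures are saved under pics/ and viewed, at most 12 in all, crops included, and the job is handed in when it is done.

Besides the shell and the picture viewer there is one more tool, called after ">>>" as name(argument=value, ...), one argument or row to a line, values as JSON. play_rows: Moves the arm, as the interface text tells. Its arguments: {"type":"object","properties":{"increments":{"type":"array"},"squeeze":{"type":"number"}},"required":["increments"]}

```bash
mkdir -p pics
cat > h.py <<'E'
from workcell import *
import numpy as np, cv2
from scipy.spatial.transform import Rotation as R
def cloud(name, d, T=None):
    c=get_calibration(name); 
    T=np.array(c["T"]) if T is None else T
    v,u=np.mgrid[:384,:512]
    P=np.stack([(u-c["cx"])*d/c["fx"],(v-c["cy"])*d/c["fy"],d],-1)
    return P@T[:3,:3].T+T[:3,3]
def q(s): o=s["orientation"]; return R.from_quat([o[1],o[2],o[3],o[0]])
E
python3 - <<'E'
from h import *
for n in("scene","top"):
    p,d=capture(n); np.savez(n,p=p,d=d); cv2.imwrite(f"pics/{n}.png",p[...,::-1])
    c=get_calibration(n); print(n,c["fx"],np.round(c["T"],3).tolist())
s=read_state(); print(s); print(q(s).as_matrix().round(3)); print({k:np.round(v,3).tolist() for k,v in get_calibration("wrist").items()})
E
```

```text
scene 426.0149736621898 [[-0.828, 0.309, -0.469, 1106.995], [0.561, 0.479, -0.675, 594.925], [0.016, -0.822, -0.57, 740.655], [0.0, 0.0, 0.0, 1.0]]
top 483.4908880875567 [[-0.03, -0.995, 0.098, 468.024], [-0.999, 0.032, 0.023, -183.891], [-0.026, -0.097, -0.995, 1227.0], [0.0, 0.0, 0.0, 1.0]]
{'time_s': 0.1, 'joints': array([-1.51739574e+00,  3.13419468e-01,  1.49838551e+00, -5.83908926e-05,
        1.33101420e+00, -2.23387747e-01]), 'qvel': array([-0.00080129, -0.00140909,  0.00017214,  0.00031718, -0.00098903,
       -0.00070424]), 'tau': array([ 3.58333848e-03, -4.12895679e+01, -2.60142303e+01, -1.35633245e-04,
        3.00341359e-03, -2.07507816e-05]), 'position': array([ 143.43229838, -504.77213054,  230.77011535]), 'orientation': array([-6.13456205e-04,  9.90437657e-01,  1.37959674e-01,  2.38071243e-05]), 'ft_force': array([0.3425864 , 0.39608609, 0.21861354]), 'ft_torque': array([0.0190784 , 0.0046705 , 0.02070538]), 'gripper_force': 0.0, 'width': 85.46400272736338}
[[ 0.962  0.273 -0.   ]
 [ 0.273 -0.962  0.001]
 [ 0.    -0.001 -1.   ]]
{'fx': 334.873, 'fy': 334.873, 'cx': 251.047, 'cy': 193.872, 'hand_eye': [[0.0, -0.965, -0.261, 65.869], [1.0, -0.0, 0.002, -0.28], [-0.002, -0.261, 0.965, -144.744], [0.0, 0.0, 0.0, 1.0]]}
```

View pics/scene.png

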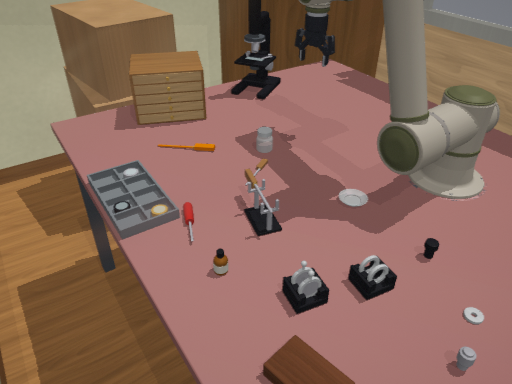

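View pics/top.png

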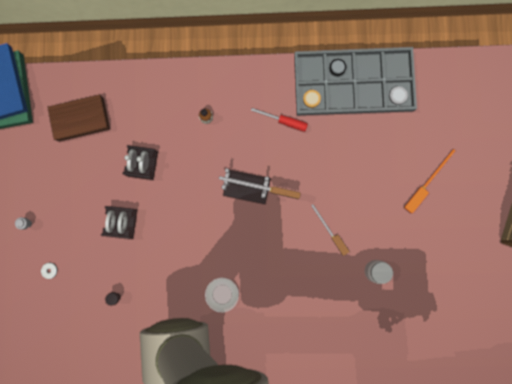

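Top view: the stand with the skewer is at (247,187), handle at (285,193), and a smaller wooden-handled tool lies on the table at (340,243). The racks are at (141,162), with ball-topped tabs, and (120,222), which seems to hold open rings. In the scene view they are at (305,288) and (372,277). There is also an orange tool at (417,200) and a red one at (293,123). The wooden handle on the stand fits: it's the larger brown one and not orange. I'll confirm in a crop.

Run:
```python
from h import *
S=np.load("scene.npz");T=np.load("top.npz")
a=cv2.resize(S["p"][150:320,225:410],None,fx=2.1,fy=2.1,interpolation=3)[:360]
b=cv2.resize(T["p"][140:270,90:360],None,fx=1.5,fy=1.5,interpolation=3)
o=np.zeros((360,800,3),np.uint8);o[:a.shape[0],:a.shape[1]]=a; o[:b.shape[0],390:390+b.shape[1]]=b[:, :410]
cv2.imwrite("pics/crop.png",o[...,::-1])
for n,z in(("top",T),("scene",S)):
    P=cloud(n,z["d"]); p=z["p"].astype(int); h=cv2.cvtColor(z["p"],cv2.COLOR_RGB2HSV)
    np.save(n+"_P",P)
    ok=z["d"]>0
    dark=(p.max(-1)<60)&ok&(P[...,2]>3)&(P[...,2]<60)
    k,l,st,ce=cv2.connectedComponentsWithStats(dark.astype(np.uint8))
    for i in range(1,k):
        if st[i,4]>60:
            X=P[l==i]; print(n,"dark",ce[i].round(),st[i,4],np.median(X,0).round(1),np.percentile(X[:,2],[5,50,95]).round())
    br=(h[...,0]<25)&(h[...,1]>110)&(P[...,2]>60)&(P[...,2]<110)&ok
    k,l,st,ce=cv2.connectedComponentsWithStats(br.astype(np.uint8))
    for i in range(1,k):
        if st[i,4]>25:
            X=P[l==i]; print(n,"wood",ce[i].round(),st[i,4],X.mean(0).round(1),np.percentile(X[:,2],[5,50,95]).round(), cv2.minAreaRect(X[:,:2].astype(np.float32)))
    print(n,"table z",np.median(P[240:300,200:300,2][ok[240:300,200:300]]))
```

```text
top dark [23. 86.] 352 [875.  432.   19.4] [ 6. 19. 38.]
top dark [144. 164.] 370 [654.9 107.1  41.6] [17. 42. 47.]
top dark [247. 176.] 119 [ 624.4 -137.1   10.3] [ 7. 10. 14.]
top dark [254. 196.] 165 [ 571.5 -156.3   10.4] [ 7. 10. 15.]
top dark [131. 223.] 147 [514.  152.3  21.1] [14. 21. 45.]
top wood [285. 192.] 192 [ 573.1 -231.2   86.7] [83. 87. 91.] ((573.443603515625, -230.96705627441406), (69.93653106689453, 15.736257553100586), 76.1075439453125)
top table z 0.7348110871760127
scene dark [257.  84.] 680 [  97.1 -913.4   25.1] [ 8. 25. 48.]
scene dark [261. 221.] 522 [ 613.4 -122.5    9.4] [ 6.  9. 12.]
scene dark [430. 247.] 205 [342.7 204.5  40.6] [ 7. 41. 48.]
scene dark [370. 283.] 830 [550.2 208.4  27. ] [ 7. 27. 45.]
scene dark [304. 296.] 826 [695.4 158.   27.9] [ 7. 28. 45.]
scene dark [271. 377.] 120 [844.8 254.4  22. ] [ 9. 22. 32.]
scene wood [234.  18.] 236 [ -260.9 -1719.5    85.1] [ 63.  85. 108.] ((-261.3996887207031, -1724.567138671875), (36.76096725463867, 224.80563354492188), 20.436664581298828)
scene wood [356.  35.] 464 [ -648.8 -1068.5    86.1] [ 62.  8
[... 287 characters left out ...]
e wood [98. 57.] 662 [  638.8 -1437.7    85.8] [ 62.  86. 108.] ((678.2685546875, -1546.0401611328125), (137.25230407714844, 536.0980224609375), 22.407930374145508)
scene wood [160.  50.] 181 [  367.3 -1352.9    97.4] [ 81.  99. 109.] ((384.99334716796875, -1350.66748046875), (212.91152954101562, 24.086145401000977), 7.594184398651123)
scene wood [169. 102.] 336 [ 562.9 -804.9   83.5] [ 64.  82. 105.] ((563.4354858398438, -801.9039916992188), (27.843122482299805, 259.0873718261719), 68.150390625)
scene wood [250. 177.] 114 [ 580.3 -226.2   83.3] [71. 85. 88.] ((578.48876953125, -227.58917236328125), (74.6536865234375, 15.505632400512695), 76.64802551269531)
scene table z -0.16205822037562712
```

View pics/crop.png

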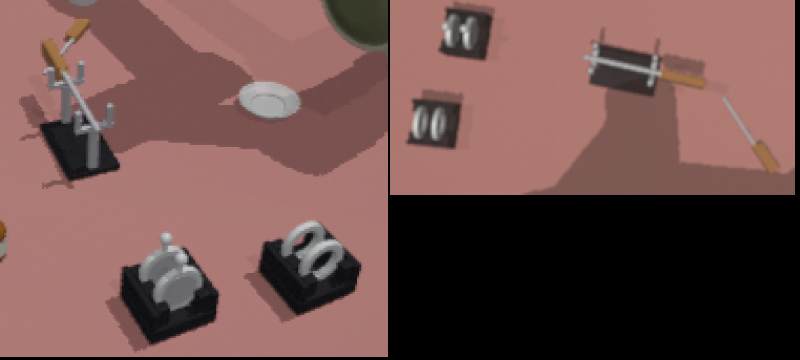

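Confirmed: the skewer rests on the stand, and the open rings are in the rack at top (120,222) / scene (372,277). The other rack holds the tabbed discs. Next I'll measure the rings, rod and forks.

Run:
```python
from h import *
for n in("top","scene"):
    z=np.load(n+".npz");P=np.load(n+"_P.npy");ok=z["d"]>0
    p=z["p"].astype(int)
    light=(p.max(-1)-p.min(-1)<35)&(p.max(-1)>85)&ok
    def sel(x0,x1,y0,y1,z0,z1): return light&(P[...,0]>x0)&(P[...,0]<x1)&(P[...,1]>y0)&(P[...,1]<y1)&(P[...,2]>z0)&(P[...,2]<z1)
    m=sel(470,590,130,240,47,90)
    k,l,st,ce=cv2.connectedComponentsWithStats(m.astype(np.uint8))
    for i in range(1,k):
        if st[i,4]>15:
            X=P[l==i]; print(n,"ring",ce[i].round(),st[i,4],X.mean(0).round(1),np.percentile(X[:,2],[5,50,95,99]).round(1),cv2.minAreaRect(X[:,:2].astype(np.float32)))
    m=sel(540,680,-200,-60,70,88)
    X=P[m]; c=X.mean(0);u=np.linalg.svd(X[:,:2]-c[:2],full_matrices=False)[2][0]
    print(n,"rod",len(X),c.round(1),u.round(3),np.percentile(X[:,2],[5,50,95]).round(1))
    m=sel(540,680,-220,-60,91,110)
    k,l,st,ce=cv2.connectedComponentsWithStats(m.astype(np.uint8))
    for i in range(1,k):
        if st[i,4]>3: X=P[l==i]; print(n,"prong",ce[i].round(),st[i,4],X.mean(0).round(1))
```

```text
top ring [108. 221.] 101 [518.4 197.7  65.1] [49.8 67.6 74.3 75.9] ((518.4356689453125, 199.49769592285156), (14.280684471130371, 52.54660415649414), 76.96418762207031)
top ring [120. 222.] 96 [515.1 167.7  65.6] [51.9 67.4 74.4 75.2] ((514.8606567382812, 168.678955078125), (9.282793998718262, 52.14165496826172), 81.63951873779297)
top rod 242 [ 597.9 -136.5   80.2] [0.23  0.973] [73.3 80.9 85.8]
top prong [226. 170.] 14 [627.9 -94.9  98.8]
top prong [266. 178.] 12 [ 605.7 -187.6   99.7]
top prong [223. 187.] 9 [589.  -85.7  98.5]
top prong [263. 195.] 10 [ 566.7 -179.1   98.7]
scene ring [368. 261.] 124 [524.3 171.8  63.2] [49.2 65.1 72.5 73.5] ((518.2256469726562, 170.91567993164062), (9.95526123046875, 53.43187713623047), 82.40489196777344)
scene ring [377. 270.] 130 [527.9 201.7  63.2] [49.2 64.3 73.1 73.8] ((523.6303100585938, 200.83963012695312), (9.478962898254395, 51.420494079589844), 81.74964141845703)
scene rod 217 [ 603.8 -128.3   79.1] [0.211 0.977] [71.5 80.2 85. ]
scene prong [263. 181.] 14 [ 572.  -175.4   95.9]
scene prong [249. 183.] 11 [ 610.5 -184.6   96.9]
scene prong [277. 201.] 15 [594.1 -82.3  96.5]
scene prong [262. 204.] 15 [632.7 -91.9  96.2]
```

>>> play_rows(
  increments=[
    [0,0,0,0,0,-10.2,0.085],
    [0,0,0,0,0,-10.2,0.085],
    [0,0,0,0,0,-10.2,0.085],
    [0,0,0,0,0,-10.2,0.085],
    [0,0,0,0,0,-10.2,0.085],
    [0,0,0,0,0,-10.2,0.085],
    [0.03,0.03,0.005,0,0,0,0.085],
    [0.03,0.03,0.005,0,0,0,0.085],
  ],
)

```text
time_s: 1.1
position: [216.0, -459.3, 220.8]
orientation: [-0.0, 0.783, 0.623, 0.0]
ft_force: [0.6, -0.5, 0.5]
width: 84.7
gripper_force: 0.0
```

>>> play_rows(
  increments=[
    [0.03,0.03,0.005,0,0,0,0.085],
    [0.03,0.03,0.005,0,0,0,0.085],
    [0.03,0.03,0.005,0,0,0,0.085],
    [0.03,0.03,0.005,0,0,0,0.085],
    [0.03,0.03,0.005,0,0,0,0.085],
    [0.03,0.03,0.005,0,0,0,0.085],
    [0.03,0.03,0.005,0,0,0,0.085],
    [0.03,0.03,0.005,0,0,0,0.085],
  ],
)

```text
time_s: 2.1
position: [504.0, -278.9, 180.8]
orientation: [-0.0, 0.782, 0.623, -0.0]
ft_force: [-0.2, -0.8, -0.3]
width: 85.0
gripper_force: 0.0
```

>>> play_rows(
  increments=[
    [0.03,0.03,0.005,0,0,0,0.085],
    [0.03,0.03,0.005,0,0,0,0.085],
    [0,0,0,0,0,0,0.085],
    [0,0,0,0,0,0,0.085],
  ],
)

```text
time_s: 2.6
position: [574.5, -235.0, 171.0]
orientation: [-0.0, 0.782, 0.623, -0.0]
ft_force: [-0.4, -0.4, -0.1]
width: 84.9
gripper_force: 0.0
```

```bash
cat >> h.py <<'E'
def wshot(name):
    s=read_state(); p,d=capture("wrist"); c=get_calibration("wrist")
    T=np.eye(4);T[:3,:3]=q(s).as_matrix();T[:3,3]=s["position"]
    T=T@np.array(c["hand_eye"]); P=cloud("wrist",d,T)
    cv2.imwrite(f"pics/{name}.png",p[...,::-1]); np.savez(name,p=p,d=d,P=P,T=T)
    print("t",round(s["time_s"],2),"pos",s["position"].round(1),"R",q(s).as_matrix().round(3).tolist(),"w",round(s["width"],1),"F",s["ft_force"].round(1))
    return p,d,P,s,T
def togo(s,target,dirxy):
    "tool-axis shift in m to bring TCP to target; yaw turn about tool z (deg)"
    M=q(s).as_matrix(); yaw=np.degrees(np.arctan2(dirxy[1],dirxy[0])-np.arctan2(M[1,0],M[0,0]))
    print("shift(m, before turn)",(M.T@(np.array(target)-s["position"])/1000).round(4),"turn tool z",round(-yaw,2))
E
python3 - <<'E'
from h import *
p,d,P,s,T=wshot("w1")
h=cv2.cvtColor(p,cv2.COLOR_RGB2HSV)
m=(h[...,0]<25)&(h[...,1]>110)&(P[...,2]>80)&(P[...,2]<96)&(d>0)
X=P[m]; print(len(X),X.mean(0).round(1),np.percentile(X[:,2],[5,50,95]).round(1),cv2.minAreaRect(X[:,:2].astype(np.float32)))
r=(p.max(-1).astype(int)-p.min(-1)<35)&(P[...,2]>76)&(P[...,2]<90)&(d>0)&(P[...,1]>-190)&(P[...,1]<-40)&(P[...,0]>560)&(P[...,0]<660)
Y=P[r];c=Y.mean(0);print(len(Y),c.round(1),np.linalg.svd((Y-c)[:,:2],full_matrices=False)[2][0])
E
```

```text
t 2.6 pos [ 574.5 -235.   171. ] R [[0.224, 0.975, -0.001], [0.975, -0.224, 0.0], [0.0, -0.001, -1.0]] w 84.9 F [-0.4 -0.4 -0.1]
2127 [ 575.9 -228.9   88.7] [86.6 88.8 90.1] ((575.5135498046875, -230.20654296875), (72.12771606445312, 15.487642288208008), 75.52775573730469)
2027 [ 595.4 -155.7   82.9] [-0.23809126 -0.97124279]
```

View pics/w1.png

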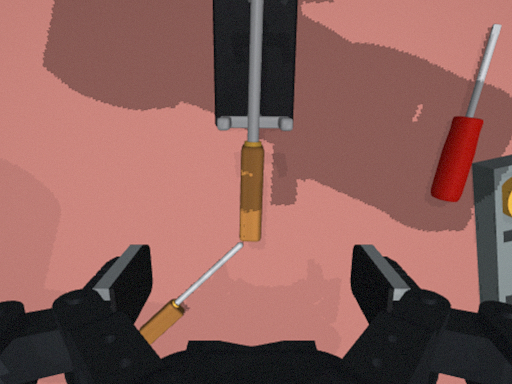

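The handle at (252,190) is aligned and between the fingers. The small tool at (175,310) lies flat on the table below. I'll descend and grip.

>>> play_rows(
  increments=[
    [0.005,0,0.02,0,0,1.0,0.085],
    [0,0,0.025,0,0,0,0.06],
    [0,0,0.025,0,0,0,0.05],
    [0,0,0.025,0,0,0,0.05],
    [0,0,0.02,0,0,0,0.05],
    [0,0,0,0,0,0,0.04],
    [0,0,0,0,0,0,0.03],
    [0,0,0,0,0,0,0.02],
  ],
  squeeze=50,
)

```text
time_s: 3.65
position: [576.4, -230.4, 57.5]
orientation: [0.001, 0.788, 0.616, 0.0]
ft_force: [0.1, -0.1, -0.7]
width: 19.9
gripper_force: 0.0
```

>>> play_rows(
  increments=[
    [0,0,0,0,0,0,0.0],
    [0,0,0,0,0,0,0.0],
    [0,0,0,0,0,0,0.0],
    [0,0,0,0,0,0,0.0],
    [0,0,0,0,0,0,0.0],
  ],
)

```text
time_s: 4.28
position: [576.4, -230.2, 57.0]
orientation: [0.001, 0.788, 0.616, 0.0]
ft_force: [-0.5, -0.2, 5.9]
width: 15.2
gripper_force: 53.6
```

>>> play_rows(
  increments=[
    [0,0,-0.01,0,0,0,0.0],
    [0,0,-0.02,0,0,0,0.0],
    [0,0,-0.03,0,0,0,0.0],
    [0,0,-0.03,0,0,0,0.0],
    [0.02,-0.01,0,0,0,0,0.0],
    [0.0275,-0.0135,0,0,0,0,0.0],
    [0.0275,-0.0135,0,0,0,0,0.0],
    [0.0275,-0.0135,0,0,0,0,0.0],
  ],
)

```text
time_s: 5.28
position: [551.4, -117.2, 146.6]
orientation: [-0.0, 0.788, 0.616, -0.0]
ft_force: [0.9, -0.2, -0.7]
width: 14.8
gripper_force: 52.7
```

>>> play_rows(
  increments=[
    [0.0275,-0.0135,0,0,0,0,0.0],
    [0.0275,-0.0135,0,0,0,0,0.0],
    [0.0275,-0.0135,0,0,0,0,0.0],
    [0.0275,-0.0135,0,0,0,0,0.0],
    [0.0275,-0.0135,0,0,0,0,0.0],
    [0.0275,-0.0135,0,0,0,0,0.0],
    [0.025,-0.0138,0,0,0,-3.1,0.0],
    [0,0,0,0,0,-3.1,0.0],
  ],
)

```text
time_s: 6.28
position: [504.8, 90.7, 146.6]
orientation: [-0.0, 0.752, 0.659, -0.0]
ft_force: [0.6, 0.1, -1.3]
width: 15.4
gripper_force: 52.7
```

>>> play_rows(
  increments=[
    [0,0,0,0,0,0,0.0],
  ],
)

```text
time_s: 6.4
position: [505.4, 89.3, 146.6]
orientation: [0.0, 0.753, 0.658, 0.0]
ft_force: [-1.1, -0.5, -0.2]
width: 15.0
gripper_force: 52.7
```

Run:
```python
from h import *
p,d,P,s,T=wshot("w2")
ok=d>0; pi=p.astype(int)
light=(pi.max(-1)-pi.min(-1)<40)&(pi.max(-1)>70)&ok
m=light&(P[...,2]>47)&(P[...,2]<85)
k,l,st,ce=cv2.connectedComponentsWithStats(m.astype(np.uint8))
for i in range(1,k):
    if st[i,4]>60:
        X=P[l==i]; print("ring",ce[i].round(),st[i,4],X.mean(0).round(1),np.percentile(X[:,2],[50,95,99]).round(1),cv2.minAreaRect(X[:,:2].astype(np.float32)))
m=light&(P[...,2]>140)&(P[...,2]<190)
k,l,st,ce=cv2.connectedComponentsWithStats(m.astype(np.uint8))
for i in range(1,k):
    if st[i,4]>200:
        X=P[l==i];c=X.mean(0);v=np.linalg.svd(X-c,full_matrices=False)[2][0];print("rod?",ce[i].round(),st[i,4],c.round(1),v.round(3))
```

```text
t 6.4 pos [505.4  89.3 146.6] R [[0.135, 0.991, 0.0], [0.991, -0.135, -0.0], [-0.0, 0.0, -1.0]] w 15.0 F [-1.1 -0.5 -0.2]
ring [226.  29.] 485 [504.5 200.4  66.2] [68.3 73.9 74.8] ((504.3750305175781, 203.22833251953125), (12.068659782409668, 18.35786247253418), 80.85664367675781)
ring [278.  29.] 516 [536.7 195.8  66.7] [68.7 74.3 75.1] ((537.7291259765625, 198.326904296875), (11.827471733093262, 19.866533279418945), 82.77915954589844)
ring [227.  79.] 352 [500.9 171.2  67.2] [68.8 73.6 74.3] ((500.1147766113281, 171.6469268798828), (7.852057933807373, 17.590621948242188), 81.96700286865234)
ring [278.  79.] 387 [532.8 166.8  68.3] [69.7 74.4 75. ] ((533.765625, 166.93833923339844), (7.932408809661865, 19.86929702758789), 81.99655151367188)
ring [476.  84.] 1119 [657.5 146.7  67.4] [69.5 78.8 83.2] ((668.603271484375, 145.2642822265625), (8.195249557495117, 51.062477111816406), 79.855712890625)
ring [467. 130.] 986 [652.5 118.4  67.9] [70.  80.1 83.2] ((662.1661376953125, 115.42479705810547), (10.772361755371094, 47.808284759521484), 78.43595886230469)
rod? [252.  92.] 4345 [514.5 157.5 173.4] [-0.135 -0.991  0.002]
rod? [221. 253.] 546 [495.1 101.5 172.7] [ 0.04  -0.003  0.999]
rod? [281. 253.] 559 [518.2  98.5 173.1] [ 0.058 -0.005 -0.998]
```

View pics/w2.png

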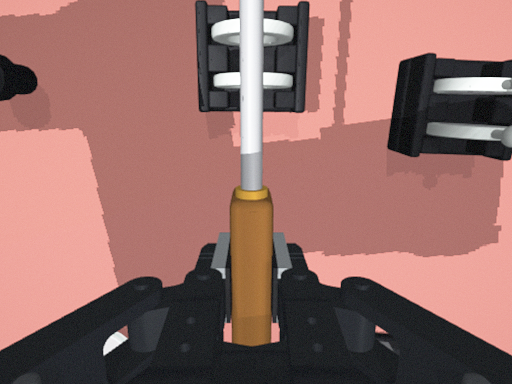

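The rod sits level and centred in the grip. The rings show at (252,32) and (252,80), offset about 1 mm in tool y. I'll back off 130 mm, descend and thread.

>>> play_rows(
  increments=[
    [-0.02,0.001,0,0,0,0,0.0],
    [-0.03,0,0,0,0,0,0.0],
    [-0.03,0,0,0,0,0,0.0],
    [-0.03,0,0,0,0,0,0.0],
    [-0.02,0,0.01,0,0,0,0.0],
    [0,0,0.025,0,0,0,0.0],
    [0,0,0.025,0,0,0,0.0],
    [0,0,0.025,0,0,0,0.0],
  ],
)

```text
time_s: 7.45
position: [489.0, -40.4, 60.7]
orientation: [0.0, 0.754, 0.657, 0.0]
ft_force: [-0.1, -0.1, -0.7]
width: 15.5
gripper_force: 52.7
```

>>> play_rows(
  increments=[
    [0,0,0.02,0,0,0,0.0],
    [0,0,0.0175,0,0,0,0.0],
    [0,0,0,0,0,0,0.0],
    [0,0,0,0,0,0,0.0],
  ],
)

```text
time_s: 7.95
position: [489.4, -40.3, 24.5]
orientation: [0.0, 0.753, 0.657, 0.0]
ft_force: [-0.3, 0.1, -0.7]
width: 15.1
gripper_force: 52.7
```

Run:
```python
from h import *
s=read_state(); print(s["position"].round(1),s["time_s"])
togo(s,[517.2-.135*82,169.3-.991*82,24],[.134,.991])
o=[]
for n,(y,x) in(("scene",(210,290)),("top",(170,70))):
    p,d=capture(n); o.append(cv2.resize(p[y:y+110,x:x+130],(390,330),interpolation=3)); 
cv2.imwrite("pics/pre.png",np.hstack(o)[...,::-1])
```

```text
[489.4 -40.3  24.5] 7.95
shift(m, before turn) [ 0.1294 -0.0008  0.0005] turn tool z -0.08
```

View pics/pre.png

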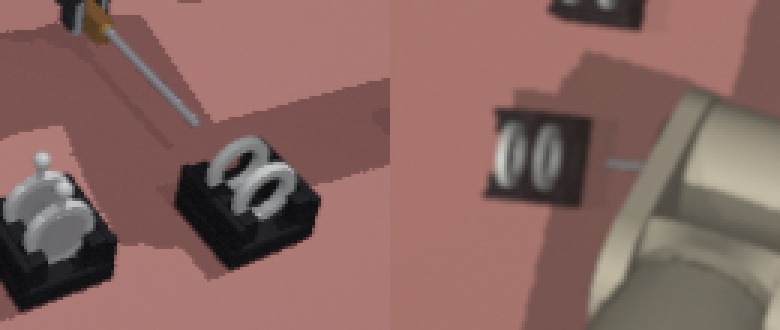

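The rod tip, at left-panel (197,123), points at the ring holes around (240,170) and (265,195). I'll push it through.

>>> play_rows(
  increments=[
    [0.01,-0.0005,0,0,0,0,0.0],
    [0.015,0,0,0,0,0,0.0],
    [0.015,0,0,0,0,0,0.0],
    [0.015,0,0,0,0,0,0.0],
    [0.015,0,0,0,0,0,0.0],
    [0.015,0,0,0,0,0,0.0],
  ],
)

```text
time_s: 8.8
position: [500.0, 45.4, 23.8]
orientation: [-0.0, 0.753, 0.658, -0.0]
ft_force: [0.2, -0.8, -0.6]
width: 15.0
gripper_force: 52.7
```

>>> play_rows(
  increments=[
    [0.015,0,0,0,0,0,0.0],
    [0.015,0,0,0,0,0,0.0],
    [0.014,0,0,0,0,0,0.0],
    [0,0,0,0,0,0,0.0],
    [0,0,0,0,0,0,0.0],
  ],
)

```text
time_s: 9.43
position: [505.8, 87.7, 23.7]
orientation: [-0.0, 0.753, 0.658, -0.0]
ft_force: [0.7, -0.3, -0.3]
width: 15.3
gripper_force: 52.7
```

Run:
```python
from h import *
p,d=capture("scene"); a=cv2.resize(p[200:320,290:440],(480,384),interpolation=3)
w,*_=wshot("w3"); b=cv2.resize(w[:240,150:350],(320,384))
cv2.imwrite("pics/thr.png",np.hstack([a,b])[...,::-1])
```

```text
t 9.47 pos [505.9  87.6  23.8] R [[0.135, 0.991, -0.0], [0.991, -0.135, -0.0], [-0.0, -0.0, -1.0]] w 15.2 F [-0.3  0.  -0.3]
```

View pics/thr.png

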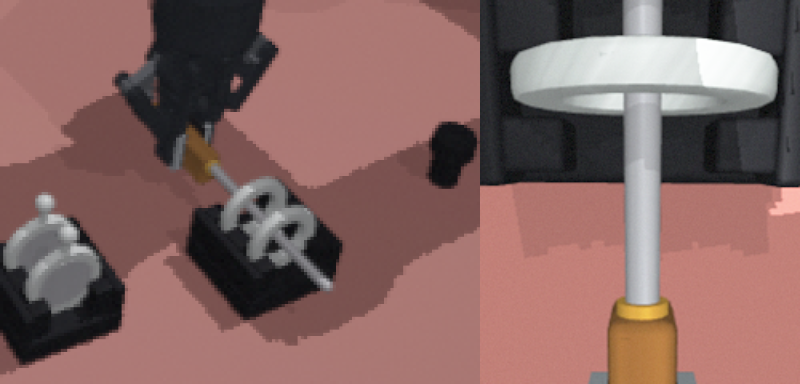

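Both rings are threaded: the tip shows beyond ring b at (330,287). I'll lift gently.

>>> play_rows(
  increments=[
    [0,0,-0.005,0,0,0,0.0],
    [0,0,-0.005,0,0,0,0.0],
    [0,0,-0.004,0,0,0,0.0],
    [0,0,-0.004,0,0,0,0.0],
    [0,0,-0.005,0,0,0,0.0],
    [0,0,-0.006,0,0,0,0.0],
    [0,0,-0.007,0,0,0,0.0],
    [0,0,-0.008,0,0,0,0.0],
  ],
  squeeze=70,
)

```text
time_s: 10.52
position: [505.9, 87.9, 68.3]
orientation: [0.0, 0.753, 0.658, 0.0]
ft_force: [0.3, 0.0, -1.6]
width: 15.0
gripper_force: 72.6
```

>>> play_rows(
  increments=[
    [0,0,-0.01,0,0,0,0.0],
    [0,0,-0.012,0,0,0,0.0],
    [0,0,-0.012,0,0,0,0.0],
    [0,0,-0.012,0,0,0,0.0],
    [0,0,-0.01,0,0,0,0.0],
    [0,0,-0.008,0,0,0,0.0],
    [0,0,-0.004,0,0,0,0.0],
    [0,0,0,0,0,0,0.0],
  ],
)

```text
time_s: 11.52
position: [505.9, 87.9, 135.9]
orientation: [0.0, 0.753, 0.658, 0.0]
ft_force: [-0.5, 0.4, -1.1]
width: 14.7
gripper_force: 72.6
```

Run:
```python
from h import *
p,d=capture("scene"); a=cv2.resize(p[160:320,270:440],(408,384),interpolation=3)
w,d,P,s,T=wshot("w4"); b=cv2.resize(w[:240,130:370],(384,384))
cv2.imwrite("pics/lift.png",np.hstack([a,b])[...,::-1])
togo(s,[576.4,-230.2,135],[.241,.970])
print(s["ft_torque"])
L=(P-s["position"])@q(s).as_matrix()
pi=w.astype(int);m=(d>0)&(pi.max(-1)-pi.min(-1)<40)&(pi.max(-1)>70)&(abs(L[...,1])>8)&(abs(L[...,1])<30)&(L[...,0]>40)&(P[...,2]>120)
print(np.histogram(L[m][:,0],np.arange(40,140,5)))
```

```text
t 11.57 pos [505.7  87.9 135.6] R [[0.135, 0.991, -0.0], [0.991, -0.135, 0.0], [0.0, -0.0, -1.0]] w 14.7 F [-0.1 -0.3 -2. ]
shift(m, before turn) [-0.3057  0.1129  0.0006] turn tool z 6.21
[-0.12061751  0.03887569 -0.01210392]
(array([   0,    0,    0,    0,    0,    0,    0, 1345, 1713,  284,    0,
          0,    0,    0,    0,    0,    0,    0,    0]), array([ 40,  45,  50,  55,  60,  65,  70,  75,  80,  85,  90,  95, 100,
       105, 110, 115, 120, 125, 130, 135]))
```

View pics/lift.png

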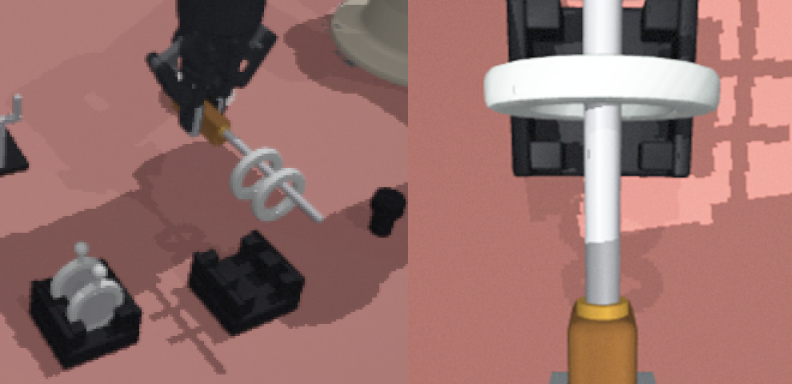

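>>> play_rows(
  increments=[
    [-0.004,0.0015,0,0,0,0,0.0],
    [-0.008,0.003,0,0,0,0,0.0],
    [-0.012,0.0045,0,0,0,0,0.0],
    [-0.014,0.0052,0,0,0,0,0.0],
    [-0.014,0.0052,0,0,0,0,0.0],
    [-0.014,0.0052,0,0,0,0,0.0],
    [-0.014,0.0052,0,0,0,0,0.0],
    [-0.014,0.0052,0,0,0,0,0.0],
  ],
)

```text
time_s: 12.62
position: [528.1, -11.0, 135.8]
orientation: [0.0, 0.753, 0.658, 0.0]
ft_force: [0.5, -1.1, -0.6]
width: 14.6
gripper_force: 72.6
```

>>> play_rows(
  increments=[
    [-0.014,0.0052,0,0,0,0,0.0],
    [-0.014,0.0052,0,0,0,0,0.0],
    [-0.014,0.0052,0,0,0,0,0.0],
    [-0.014,0.0052,0,0,0,0,0.0],
    [-0.014,0.0052,0,0,0,0,0.0],
    [-0.014,0.0052,0,0,0,0,0.0],
    [-0.014,0.0052,0,0,0,0,0.0],
    [-0.014,0.0052,0,0,0,0,0.0],
  ],
)

```text
time_s: 13.62
position: [554.2, -127.5, 135.8]
orientation: [-0.0, 0.753, 0.658, -0.0]
ft_force: [0.7, 0.6, -0.2]
width: 15.2
gripper_force: 72.6
```

>>> play_rows(
  increments=[
    [-0.014,0.0052,0,0,0,0,0.0],
    [-0.014,0.0052,0,0,0,0,0.0],
    [-0.014,0.0052,0,0,0,0,0.0],
    [-0.014,0.0052,0,0,0,0,0.0],
    [-0.013,0.005,0,0,0,0,0.0],
    [-0.01,0.0035,0,0,0,0,0.0],
    [-0.006,0.002,0,0,0,0,0.0],
    [-0.003,0.001,0,0,0,0,0.0],
  ],
)

```text
time_s: 14.62
position: [574.2, -218.3, 135.7]
orientation: [-0.0, 0.753, 0.658, 0.0]
ft_force: [-0.8, -0.2, -0.6]
width: 15.0
gripper_force: 72.6
```

>>> play_rows(
  increments=[
    [0,0,0,0,0,0.5,0.0],
    [0,0,0,0,0,0.9,0.0],
    [0,0,0,0,0,1.1,0.0],
    [0,0,0,0,0,1.2,0.0],
    [0,0,0,0,0,1.1,0.0],
    [0,0,0,0,0,0.9,0.0],
    [0,0,0,0,0,0.5,0.0],
    [0,0,0,0,0,0,0.0],
  ],
)

```text
time_s: 15.62
position: [574.2, -218.1, 135.8]
orientation: [-0.0, 0.788, 0.616, 0.0]
ft_force: [0.0, -0.6, -0.9]
width: 14.7
gripper_force: 72.6
```

Run:
```python
from h import *
p,d=capture("scene"); a=cv2.resize(p[140:260,205:325],(400,400),interpolation=3)
w,d,P,s,T=wshot("w5"); b=cv2.resize(w[:260,120:380],(400,400))
cv2.imwrite("pics/over.png",np.hstack([a,b])[...,::-1])
togo(s,[576.4,-230.2,135],[.241,.970])
L=(P-s["position"])@q(s).as_matrix()
pi=w.astype(int);m=(d>0)&(pi.max(-1)-pi.min(-1)<40)&(pi.max(-1)>70)&(abs(L[...,1])>8)&(abs(L[...,1])<30)&(L[...,0]>40)
r=m&(P[...,2]>120);print("rings",np.histogram(L[r][:,0],np.arange(40,140,5)))
f=m&(P[...,2]>90)&(P[...,2]<106)
for sgn in(1,-1):
    X=L[f&(sgn*L[...,1]>0)];print("prong",len(X),np.median(X,0).round(1) if len(X) else "")
```

```text
t 15.68 pos [ 574.2 -218.1  135.8] R [[0.241, 0.971, 0.0], [0.971, -0.241, -0.0], [-0.0, 0.0, -1.0]] w 15.1 F [-0.4 -0.6 -1.2]
shift(m, before turn) [-0.0112  0.0051  0.0008] turn tool z 0.02
rings (array([   0,    0,    0,    0,    0,    0,    0, 1334, 1735,  269,    0,
          0,    0,    0,    0,    0,    0,    0,    0]), array([ 40,  45,  50,  55,  60,  65,  70,  75,  80,  85,  90,  95, 100,
       105, 110, 115, 120, 125, 130, 135]))
prong 77 [41.1 25.1 35.5]
prong 64 [ 40.8 -13.9  35.9]
```

View pics/over.png

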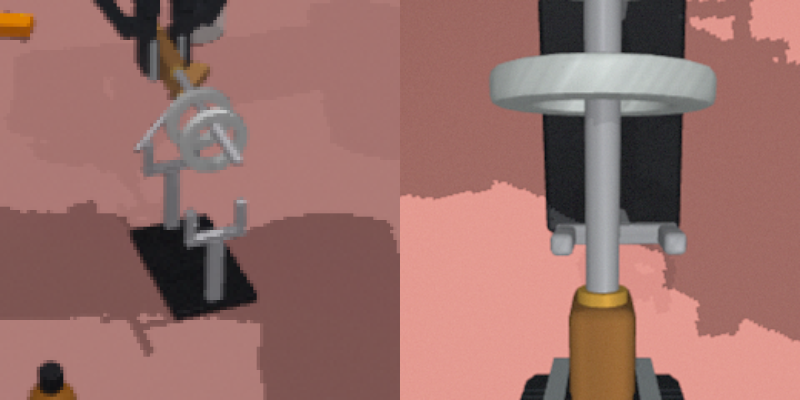

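Both rings hang at about 81 and 111 mm from the grip, over the gap between the forks. The near fork is 5 mm off to the side, which matches the computed shift. I'll correct it and lower.

>>> play_rows(
  increments=[
    [-0.003,0.0015,0,0,0,0,0.0],
    [-0.004,0.002,0,0,0,0,0.0],
    [-0.003,0.0016,0,0,0,0,0.0],
    [0,0,0.005,0,0,0,0.0],
    [0,0,0.01,0,0,0,0.0],
    [0,0,0.01,0,0,0,0.0],
    [0,0,0.01,0,0,0,0.0],
    [0,0,0.01,0,0,0,0.0],
  ],
)

```text
time_s: 16.73
position: [576.6, -228.9, 89.9]
orientation: [-0.0, 0.788, 0.616, -0.0]
ft_force: [0.7, 0.1, -1.4]
width: 14.7
gripper_force: 72.6
```

>>> play_rows(
  increments=[
    [0,0,0.01,0,0,0,0.0],
    [0,0,0.008,0,0,0,0.0],
    [0,0,0.006,0,0,0,0.0],
    [0,0,0.004,0,0,0,0.0],
    [0,0,0.003,0,0,0,0.0],
    [0,0,0.001,0,0,0,0.0],
    [0,0,0,0,0,0,0.0],
  ],
)

```text
time_s: 17.6
position: [576.8, -229.0, 58.9]
orientation: [0.0, 0.788, 0.616, 0.0]
ft_force: [1.2, 0.9, -0.4]
width: 14.5
gripper_force: 72.6
```

>>> play_rows(
  increments=[
    [0,0,0.001,0,0,0,0.0],
    [0,0,0.0006,0,0,0,0.0],
    [0,0,0,0,0,0,0.0],
    [0,0,0,0,0,0,0.0],
  ],
  squeeze=40,
)

```text
time_s: 18.1
position: [576.8, -229.0, 57.4]
orientation: [0.0, 0.788, 0.616, 0.0]
ft_force: [-0.2, 0.9, 1.1]
width: 14.4
gripper_force: 72.9
```

Run:
```python
from h import *
p,d=capture("scene"); a=cv2.resize(p[140:260,205:325],(400,400),interpolation=3)
w,d,P,s,T=wshot("w6"); b=cv2.resize(w[:260,120:380],(400,400))
cv2.imwrite("pics/down.png",np.hstack([a,b])[...,::-1])
```

```text
t 18.15 pos [ 576.8 -229.    57.4] R [[0.241, 0.971, 0.0], [0.971, -0.241, -0.0], [-0.0, 0.0, -1.0]] w 14.7 F [-0.  -0.2  1.4]
```

View pics/down.png

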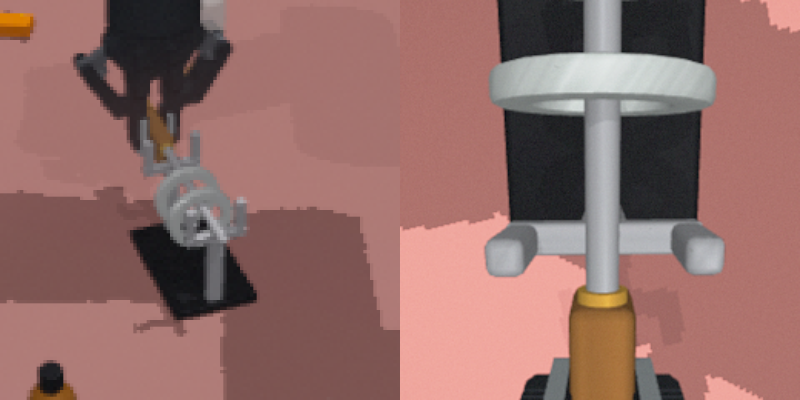

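The rod rests in both forks with the rings between them, and the wrist force shows contact (−1.4 → +1.4 N). I'll open slowly, then withdraw upward.

>>> play_rows(
  increments=[
    [0,0,0,0,0,0,0.016],
    [0,0,0,0,0,0,0.018],
    [0,0,0,0,0,0,0.022],
    [0,0,0,0,0,0,0.028],
    [0,0,0,0,0,0,0.036],
    [0,0,0,0,0,0,0.044],
    [0,0,0,0,0,0,0.05],
    [0,0,0,0,0,0,0.05],
  ],
)

```text
time_s: 19.2
position: [576.7, -229.0, 57.2]
orientation: [0.0, 0.788, 0.616, 0.0]
ft_force: [-0.1, 0.1, -0.6]
width: 50.0
gripper_force: 0.0
```

>>> play_rows(
  increments=[
    [0,0,-0.01,0,0,0,0.05],
    [0,0,-0.02,0,0,0,0.05],
    [0,0,-0.03,0,0,0,0.05],
    [0,0,-0.03,0,0,0,0.05],
    [0,0,-0.03,0,0,0,0.05],
    [-0.02,0,-0.03,0,0,0,0.05],
    [-0.02,0,0,0,0,0,0.05],
    [0,0,0,0,0,0,0.05],
  ],
)

```text
time_s: 20.2
position: [566.4, -268.8, 206.4]
orientation: [-0.001, 0.788, 0.615, -0.0]
ft_force: [-0.2, 0.0, -0.9]
width: 49.9
gripper_force: 0.0
```

Run:
```python
from h import *
p,d=capture("scene"); a=cv2.resize(p[140:260,205:325],(400,400),interpolation=3)
w,d,P,s,T=wshot("w7"); b=cv2.resize(w,(400,300)); b=np.vstack([b,np.zeros((100,400,3),np.uint8)])
cv2.imwrite("pics/end.png",np.hstack([a,b])[...,::-1])
```

```text
t 20.25 pos [ 566.6 -267.8  206. ] R [[0.242, 0.97, -0.002], [0.97, -0.242, 0.001], [0.001, -0.002, -1.0]] w 50.1 F [-0.2 -0.1  0. ]
```

View pics/end.png

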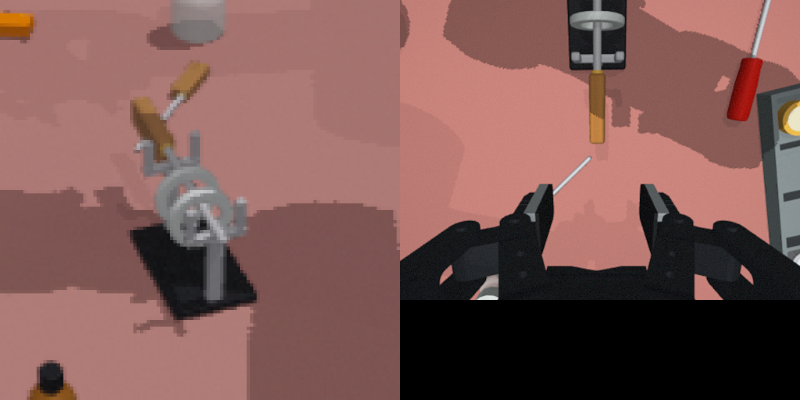

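The skewer rests on both forks with its handle outside, both rings hang between the forks, and the gripper is clear. Handing in.

```bash
python3 -c "
from workcell import *
print(job_done())"
```

```text
the job is handed in; nothing more can be done
None
```

The skewer is back across both forks of the stand, handle outside, with both open rings hanging on the rod between the forks; the gripper is clear and the job was handed in at about 20 s of the 51 s allowed.

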